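Start up the sanding bench

TASK

Start up the sanding bench in the proper order, so that no dust flies before the extraction runs: first switch on the bench supply by pressing the white-marked half of its black rocker, then start the dust collector with the green button on its blue starter box, and only then start the sander with the green button on its grey starter box. Press each one gently with the fingertips until it is fully home, keep off the red stop buttons, and leave the things lying about the bench where they are.

Things in the scene. Friction and masses are not known exactly. Their poses are not given: they have to be found in the camera images.
- bench_supply: White plastic supply housing screwed to the bench, 200 mm (its x) x 70 mm (its y) x 55 mm high, with a black rocker switch at its -x end (towards the robot) and two grey capped sockets (tops 65 mm above the bench) behind it. Origin: centre of the underside, on the bench. Yaw and place vary; the three units may swap places. Fixed.
- supply_rocker (a joint): Angle of the black rocker (face 44 x 44 mm), tipping about the housing's y axis at a pivot 62 mm from its centre towards -x, 60 mm above the bench. 0 = off: the +x half (away from the robot, with a white bar) stands raised 8 degrees; 0.28 rad = on: that half is down. It takes about 5 N there and stays where it is left, so press it to its stop.
- rocker_on_half (a point): Point on the rocker's face, in the middle of the half with the white bar, 14 mm from the pivot line; this is where to press down for on. It lies 68 mm above the bench while off and sinks 4 mm when switched on. Moves with the rocker.
- collector_starter: Dust collector's starter: blue box 150 x 85 mm, lid 72 mm above the bench, on a pale wooden base plate 180 (its x) x 112 (its y) x 12 mm. On the lid's long axis: green start button 28 mm towards +x of centre (away from the robot), red mushroom stop 28 mm towards -x. Origin: centre of the underside, on the bench. Yaw and place vary; the three units may swap places. Fixed.
- collector_start (a joint): Travel of the collector's green button (28 mm wide, flat). 0 = out (collector off), 0.006 m = fully in (running). It takes about 4 N and stays as deep as it is pressed, so press it to its stop. The red button rises 6 mm meanwhile; pressing the red one brings the green out again.
- collector_start_top (a point): Centre of the top face of the collector's green button: 85 mm above the bench when out, 79 mm when in. Moves with the button.
- collector_stop: Red mushroom stop button of the collector's starter, 36 mm wide, its axis 56 mm from the green button's; its top is 85 mm above the bench while off, 91 mm when running. Origin on its axis, 75 mm above the bench while off. Not to be touched.
- sander_starter: Starter box of the disc sander: the same unit as the collector's in size and layout (wooden base plate, green start towards +x, red stop towards -x), but painted grey. Origin: centre of the underside, on the bench. Its yaw and place vary. Fixed.
- sander_start (a joint): Travel of the sander's green button: 0 = out (off), 0.006 m = fully in (running). Works like the collector's: about 4 N, stays as deep as it is pressed.
- sander_start_top (a point): Centre of the top face of the sander's green button: 85 mm above the bench when out, 79 mm when in. Moves with the button.
- sander_stop: Red mushroom stop button of the sander's starter, 36 mm wide, as on the collector's. Origin on its axis, 75 mm above the bench while off. Not to be touched.
- glue_bottle: Yellow glue bottle with orange cap, 52 mm wide, 115 mm tall, standing loose just beyond the sander's starter. Origin: centre of its underside. To be left alone.
- wax_tin: Round red wax tin with a bare steel lid, 77 mm wide, 45 mm tall, loose just beyond the collector's starter. Origin: centre of its underside. To be left alone.
- sanding_block: Cork sanding block 66 x 110 x 31 mm, loose just beyond the bench supply. Origin: centre of its underside. To be left alone.
There are look-alikes about, which are no part of the job. What is shaped like the sander_starter but purple is not meant. What is shaped like the collector_starter but yellow is not meant.

How it is judged:
By the outcome, as a careful person would: the job done as asked, in the order asked, and still so for the second after the job is handed in, with the robot touching nothing.
It also fails if it takes over 48 s, if anything falls off the work surface, if the arm or the gripper's body presses on something with over 40 N, if the wrist force passes 120 N, or if a joint passes its speed limit or range.

ROBOT

A 6-joint arm with a two-finger parallel gripper is mounted at the origin on the work surface. World frame = base frame: x ahead of the robot, y to its left, z up, the work surface at z = 0. Lengths are in mm, angles in rad, forces in N, time in s.
With the tool pointing down it reaches from about 400 to 925 mm from the base axis. Payload 12.5 kg.
Tool frame: the origin (TCP) lies at the very end of the fingers, on their centre line; the grasp point (between the pads) lies behind it (env.grip_depth is the z of the grasp point in the tool frame, in mm); z points along the fingers, y is the line along which they close (so a half turn about z gives the same grasp; the last joint's range is limited). The gripper opens to 95 mm and grips with 3 to 60 N. Pads are 20 mm wide; open, the fingers measure 119 mm over their backs; the gripper's body (75 mm by 180 mm) begins 59 mm behind the grasp point.
Start: joints at [1.175, 0.491, 1.559, -0, 1.092, -0.106], TCP at [178.583, 598.961, 214.661] pointing down, gripper open.
Joint ranges: [-3.1, 3.1], [-0.84, 2.19], [0.05, 2.79], [-1.13, 4.28], [0.06, 2.93], [-2.69, 2.69]. Speed limits (rad/s): [2.22, 2.22, 2.79, 3.14, 3.14, 3.14].

INTERFACE

Orientations are given as [roll, pitch, yaw] about the fixed x, y, z axes, in that order (R = Rz(yaw) Ry(pitch) Rx(roll)).
In Python, from cell import env, optics gives the robot as it stands.
- The arm moves only by the tool step_arm, never from a script. Its argument "moves" is a list of rows, each an object of numbers: "tx", "ty", "tz": the shift along the tool's x, y, z in mm; "roll": the turn about the tool's z in rad. In form: [{"tx": .., "ty": .., "tz": .., "roll": ..}, ...]. A call has 1 to 12 rows; each row is the pose to reach, as a shift and turn from the pose commanded when the call began, along the tool's axes at that moment; what a row does not reach only later rows make up. A row lasts 1/12 s, in which the tool goes at most 41.7 mm and 7.16 degrees, less where a joint would pass 70% of its speed; a pose out of reach is approached as far as the arm can. A call with a gripper value outside its range is refused whole. "grip" is the finger opening in mm, from 0 to 95.1, set as the call begins (left out, the last holds). The fingers move at their own pace and stop on an object; the grip force is fixed at half the most. Time passes only in rows, so rows that repeat a pose let the fingers close. It gives the time, the measured TCP pose, the force, the opening and the grip force at its end, in the units of the state.
- env.state(): the state, without advancing time (a new reading comes with each control period).
- optics.read_camera(name): name is "scene" or "side" or "wrist"; returns a dict with "pixels" (480x640x3 uint8, blue, green, red), "mtx" (3x3 intrinsics, pixels), "view" (4x4, takes a point from world to camera coordinates). Camera axes: x right, y down, z forward; pixel columns grow to the right and rows downward; lengths in mm; the calibration is good to about 2 mm. A picture is of the moment at which its call begins. There is no depth.
- env.job_done(): hands the job in; it is judged then, once.
The state is a dict: "t": time; "joints": joint angles; "qvel": joint speeds; "tau": joint torques, N m; "eef_pos": TCP position; "tcp_rot": TCP orientation; "ft_force": force on the tool from outside, world axes, zero at the start; "moment": the same for the moment, N m; "opening": opening from 0.0 (shut) to 1.0 (fully open); "grip_force": force on a finger pad.
Only numpy, scipy, OpenCV 4.12 (cv2) and the standard library are available. Lean on these libraries where they do the work, as an engineer would, in place of code of your own. Each camera call takes 0.05 s, during which the arm holds its last target. There are 200 camera calls.

## Working session

There is one attempt and no reset: what is moved stays moved. The work goes in short steps, Python scripts to look and compute and a tool call to move; the robot and the scene stay as the last step left them, time stands still between calls to the robot, and variables do not carry over. Pictures are saved under pics/ and viewed, at most 13 in all, crops included, and the job is handed in when it is done.

Besides the shell and the picture viewer there is one more tool, called after ">>>" as name([rows], argument=value, ...), one row to a line, values as JSON. step_arm: Moves the arm, as the interface text tells. Its arguments: {"type":"object","properties":{"moves":{"type":"array"},"grip":{"type":"number"}},"required":["moves"]}

```bash
mkdir -p pics; ls; python3 - <<'E'
from cell import env, optics
import cv2, numpy as np, pickle
d={n:optics.read_camera(n) for n in("scene","side","wrist")}
pickle.dump(d,open('d0.pkl','wb'))
for n in d: cv2.imwrite(f'pics/{n}0.png',d[n]['pixels']); print(n,d[n]['mtx'].round(1).tolist(),d[n]['view'].round(3).tolist())
print(env.state(),env.grip_depth)
E
```

```text
pics
scene [[541.9, 0.0, 330.5], [0.0, 541.9, 236.8], [0.0, 0.0, 1.0]] [[-0.318, 0.948, -0.01, 96.249], [0.697, 0.226, -0.681, -301.461], [-0.643, -0.223, -0.732, 1882.833], [0.0, 0.0, 0.0, 1.0]]
side [[587.3, 0.0, 315.7], [0.0, 587.3, 236.0], [0.0, 0.0, 1.0]] [[0.999, -0.044, 0.009, -496.391], [-0.018, -0.573, -0.819, 127.719], [0.041, 0.818, -0.574, 1242.439], [0.0, 0.0, 0.0, 1.0]]
wrist [[382.5, 0.0, 323.7], [0.0, 382.5, 236.9], [0.0, 0.0, 1.0]] [[0.287, 0.958, -0.001, -624.142], [0.927, -0.277, 0.252, -28.857], [0.241, -0.074, -0.968, 389.878], [0.0, 0.0, 0.0, 1.0]]
{'t': 0.15, 'joints': array([ 1.17542436e+00,  4.91426569e-01,  1.55928925e+00,  1.45359230e-05,
        1.09166229e+00, -1.05607622e-01]), 'qvel': array([ 0.00037941, -0.00122974, -0.00306133, -0.0009262 , -0.00083098,
        0.00049119]), 'tau': array([ 8.85102945e-04, -6.12892056e+01, -2.58276379e+01,  6.92829047e-02,
        4.72896814e-02, -9.22173058e-05]), 'eef_pos': array([178.49793648, 598.80575203, 214.19953878]), 'tcp_rot': array([-3.14081293e+00, -9.56182203e-05,  2.85182156e+00]), 'ft_force': array([0.49058996, 0.87144904, 0.71383427]), 'moment': array([-0.01736824, -0.0122012 , -0.0185613 ]), 'grip_force': 0.0, 'opening': 0.9997630658310559} -18.8
```

View pics/scene0.png

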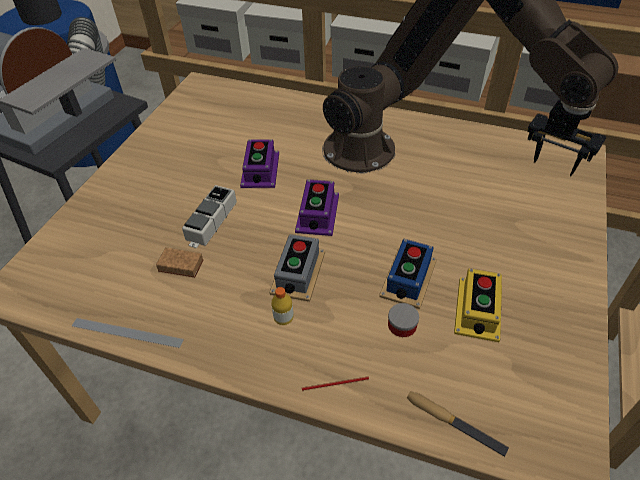

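View pics/side0.png

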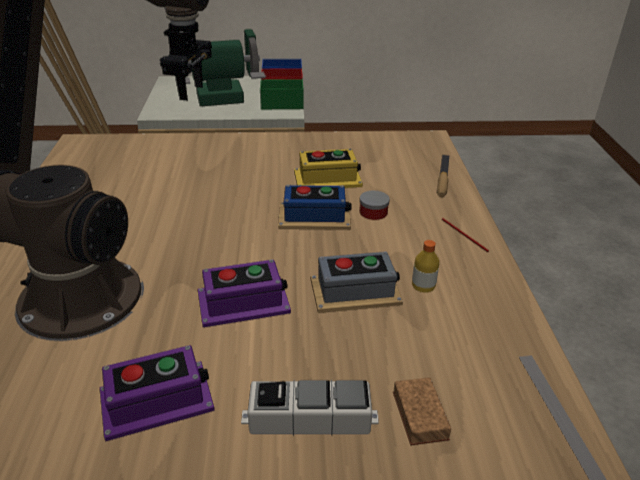

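Scene view: the blue box's green button is at about (408,268), the grey's at (294,262) and the rocker at (217,193). In the side view they are at (338,190), (371,261) and (271,393). Next I triangulate from both views.

```bash
cat > h.py <<'E'
import cv2, numpy as np
def blobs(img,col):
    h=cv2.cvtColor(img,cv2.COLOR_BGR2HSV)
    if col=='green': m=cv2.inRange(h,(45,90,50),(90,255,255))
    if col=='red': m=cv2.inRange(h,(0,170,90),(6,255,255))|cv2.inRange(h,(174,170,90),(180,255,255))
    n,l,s,c=cv2.connectedComponentsWithStats(m)
    return [(c[i],s[i]) for i in range(1,n) if s[i][4]>30]
def near(img,col,p):
    b=min(blobs(img,col),key=lambda b:np.hypot(*(b[0]-p))); return b[0]
def P(d): return d['mtx']@d['view'][:3]
def tri(d1,p1,d2,p2):
    X=cv2.triangulatePoints(P(d1),P(d2),np.float64(p1).reshape(2,1),np.float64(p2).reshape(2,1))[:,0]; X=X[:3]/X[3]
    e=[np.hypot(*((q:=P(d)@np.r_[X,1])[:2]/q[2]-p)) for d,p in((d1,p1),(d2,p2))]
    return X,np.round(e,2)
def plane(d,p,z):
    R=d['view'][:3,:3];o=-R.T@d['view'][:3,3];v=R.T@np.linalg.inv(d['mtx'])@np.r_[p,1]
    return o+v*(z-o[2])/v[2]
E
python3 - <<'E'
from h import *; import pickle
d=pickle.load(open('d0.pkl','rb')); S,D=d['scene'],d['side']
for nm,col,a,b in [('col','green',(408,268),(338,190)),('san','green',(294,262),(371,261)),('colR','red',(415,253),(303,190)),('sanR','red',(299,246),(343,264))]:
    p=near(S['pixels'],col,a);q=near(D['pixels'],col,b)
    X,e=tri(S,p,D,q);print(nm,p.round(1),q.round(1),X.round(1),e,plane(S,p,84).round(1),plane(D,q,84).round(1))
a=cv2.resize(S['pixels'][165:265,170:250],None,fx=5,fy=5,interpolation=cv2.INTER_CUBIC)
b=cv2.resize(D['pixels'][370:440,235:315],None,fx=5,fy=5,interpolation=cv2.INTER_CUBIC)
b=cv2.copyMakeBorder(b,0,150,0,0,cv2.BORDER_CONSTANT)
cv2.imwrite('pics/rock.png',np.hstack([a,b]))
E
```

```text
col [408.2 266.2] [325.8 189.4] [532.6 290.5  83.4] [0.9 0.8] [530.3 291.3  84. ] [533.9 286.8  84. ]
san [293.7 260.9] [370.2 259.8] [ 6.08e+02 -5.00e-01  8.38e+01] [0.74 0.8 ] [6.06e+02 2.00e-01 8.40e+01] [609.1  -2.5  84. ]
colR [413.9 251.5] [303.1 189.6] [476.5 293.4  82. ] [0.8  0.73] [475.6 294.2  84. ] [477.6 287.5  84. ]
sanR [299.1 245.7] [343.6 262.7] [552.3  -6.6  82.4] [0.73 0.81] [551.3  -5.5  84. ] [553.2 -10.4  84. ]
```

View pics/rock.png

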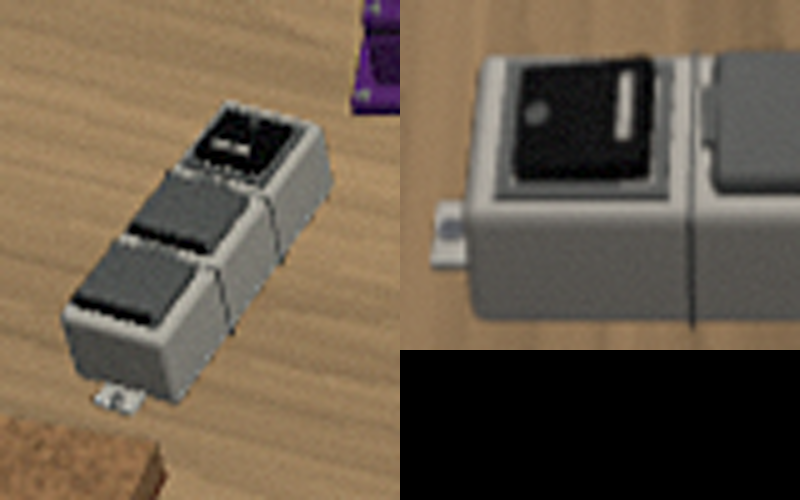

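```bash
python3 - <<'E'
from h import *; import pickle
d=pickle.load(open('d0.pkl','rb')); S,D=d['scene'],d['side']
X,e=tri(S,(216.2,194.2),D,(280,391));print('bar',X,e,plane(S,(216.2,194.2),68),plane(D,(280,391),68))
# rest: housing top corners in side (far edge: left corner, seam) & tab; yaw from two sockets
def c(img,x0,y0,x,y): return (x/5+x0,y/5+y0)
for nm,p,q in [('rocker centre',(170+249/5,165+140/5),(235+184/5,370+120/5))]:
    print(nm,tri(S,p,D,q))
# yaw from front top edge of the housing in the side view, z=55
for p in [(252,404),(292,408),(330,408),(369,408)]: print(plane(D,p,55).round(1))
E
```

```text
bar [ 422.29383022 -324.56248302   67.51368269] [0.84 1.31] [ 419.78923769 -323.80003062   68.        ] [ 424.00915266 -326.66207992   68.        ]
rocker centre (array([ 407.78369611, -322.26283696,   59.10286686]), array([1.27, 1.98]))
[ 378.6 -340.6   55. ]
[ 443.  -350.9   55. ]
[ 503.9 -353.1   55. ]
[ 566.6 -355.5   55. ]
```

>>> step_arm([
  {"tx": -40,"ty": 0},
  {"tx": -80,"ty": -20},
  {"tx": -120,"ty": -40},
  {"tx": -160,"ty": -60},
  {"tx": -200,"ty": -90},
  {"tx": -240,"ty": -120},
  {"tx": -280,"ty": -150},
  {"tx": -300,"ty": -190},
  {"tx": -300,"ty": -230},
  {"tx": -300,"ty": -270},
  {"tx": -300,"ty": -310},
  {"tx": -300,"ty": -310},
], grip=0)

```text
validation failed for argument at $.mo...
```

>>> step_arm([
  {"tx": -36,"ty": -18,"tz": 0,"roll": 0.1},
  {"tx": -72,"ty": -36,"tz": 0,"roll": 0.2},
  {"tx": -108,"ty": -56,"tz": 0,"roll": 0.3},
  {"tx": -144,"ty": -76,"tz": 0,"roll": 0.4},
  {"tx": -180,"ty": -96,"tz": 0,"roll": 0.5},
  {"tx": -216,"ty": -116,"tz": 0,"roll": 0.6},
  {"tx": -250,"ty": -136,"tz": 0,"roll": 0.7},
  {"tx": -284,"ty": -156,"tz": 0,"roll": 0.8},
  {"tx": -318,"ty": -176,"tz": 0,"roll": 0.9},
  {"tx": -348,"ty": -196,"tz": 0,"roll": 1.0},
  {"tx": -378,"ty": -215,"tz": 0,"roll": 1.1},
  {"tx": -390,"ty": -240,"tz": 0,"roll": 1.28},
], grip=0)

```text
t: 1.15
eef_pos: [486.5, 255.8, 214.3]
tcp_rot: [3.141, -0.0, 1.621]
ft_force: [0.3, -0.1, -0.8]
opening: 0.219
grip_force: 0.0
```

>>> step_arm([
  {"tx": -40,"ty": 20,"tz": 0,"roll": 0},
  {"tx": -80,"ty": 30,"tz": 0,"roll": 0},
  {"tx": -120,"ty": 35,"tz": 0,"roll": 0},
  {"tx": -160,"ty": 35,"tz": 0,"roll": 0},
  {"tx": -200,"ty": 35,"tz": 0,"roll": 0},
  {"tx": -240,"ty": 35,"tz": 0,"roll": 0},
  {"tx": -280,"ty": 30,"tz": 0,"roll": 0},
  {"tx": -320,"ty": 20,"tz": 0,"roll": 0},
  {"tx": -360,"ty": 10,"tz": 0,"roll": 0},
  {"tx": -400,"ty": -10,"tz": 0,"roll": 0},
  {"tx": -440,"ty": -30,"tz": 0,"roll": 0},
  {"tx": -480,"ty": -50,"tz": 0,"roll": 0},
], grip=0)

```text
t: 2.15
eef_pos: [463.2, -217.7, 214.5]
tcp_rot: [-3.141, -0.0, 1.627]
ft_force: [1.8, -0.8, -0.7]
opening: 0.006
grip_force: 0.0
```

>>> step_arm([
  {"tx": -20,"ty": -10,"tz": 20,"roll": 0},
  {"tx": -40,"ty": -14,"tz": 40,"roll": 0},
  {"tx": -60,"ty": -14,"tz": 50,"roll": 0},
  {"tx": -60,"ty": -14,"tz": 50,"roll": 0},
  {"tx": -60,"ty": -14,"tz": 50,"roll": 0},
], grip=0)

```text
t: 2.57
eef_pos: [453.3, -277.2, 164.0]
tcp_rot: [-3.14, -0.001, 1.625]
ft_force: [0.2, -0.2, 0.2]
opening: 0.005
grip_force: 0.0
```

```bash
python3 - <<'E'
from cell import env, optics
import cv2, numpy as np, pickle
d={n:optics.read_camera(n) for n in("scene","side","wrist")}
pickle.dump(d,open('d1.pkl','wb'))
cv2.imwrite('pics/wrist1.png',d['wrist']['pixels']); cv2.imwrite('pics/side1.png',cv2.resize(d['side']['pixels'][240:460,160:400],None,fx=2.7,fy=2.7))
s=env.state();print(s['t'],s['eef_pos'],s['tcp_rot'],s['joints'].round(2),s['ft_force'])
from h import *
print([ (n,(q:=P(d[n])@np.r_[s['eef_pos'],1])[:2]/q[2]) for n in d])
E
```

```text
2.7167 [ 453.93092778 -276.07597789  165.14311779] [3.14107612e+00 2.00366756e-04 1.62747248e+00] [-0.67  0.42  1.85  0.    0.88 -0.73] [0.50768241 0.91063646 0.03800016]
[('scene', array([220.27999542, 180.14559487])), ('side', array([297.31411589, 325.01060064])), ('wrist', array([322.26343566, 289.3199724 ]))]
```

View pics/wrist1.png

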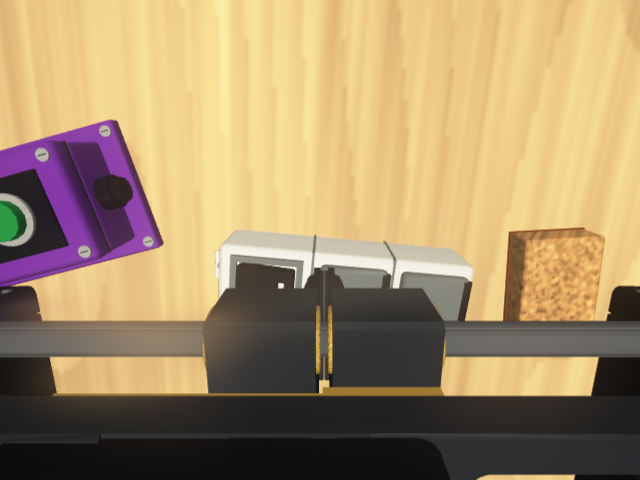

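View pics/side1.png

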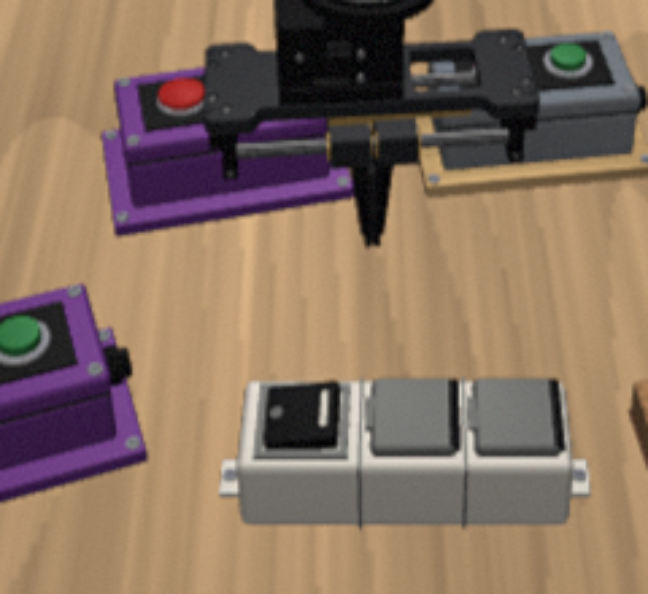

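The closed fingertips are about 8 mm wide along the closing line, which is now along the housing's x. In the wrist view the bar is at about (281,286). In the side crop it is at (324,408), with the tip where it is expected. I now hover over the bar.

>>> step_arm([
  {"tx": -16,"ty": -11,"tz": 20,"roll": 0},
  {"tx": -32,"ty": -22,"tz": 40,"roll": 0},
  {"tx": -46,"ty": -32,"tz": 60,"roll": 0},
  {"tx": -46,"ty": -32,"tz": 80,"roll": 0},
  {"tx": -46,"ty": -32,"tz": 86,"roll": 0},
  {"tx": -46,"ty": -32,"tz": 86,"roll": 0},
  {"tx": -46,"ty": -32,"tz": 86,"roll": 0},
], grip=0)

```text
t: 3.3
eef_pos: [424.9, -324.0, 79.4]
tcp_rot: [3.141, 0.0, 1.628]
ft_force: [1.0, -0.4, 0.4]
opening: 0.003
grip_force: 0.0
```

```bash
cat > look.py <<'E'
from cell import env, optics
import cv2, sys
x0,y0,x1,y1,x2,y2,x3,y3=map(int,sys.argv[2:])
a=optics.read_camera('scene')['pixels'][y0:y1,x0:x1];b=optics.read_camera('side')['pixels'][y2:y3,x2:x3]
o=[cv2.resize(i,(400,400),interpolation=cv2.INTER_CUBIC) for i in(a,b)]
cv2.imwrite(sys.argv[1],cv2.hconcat(o));s=env.state();print(s['t'],s['eef_pos'],s['tcp_rot'],s['ft_force'])
E
python3 look.py pics/l1.png 170 145 250 225 230 340 310 420
```

```text
3.4 [ 425.12014191 -324.31332004   79.88420474] [3.14025496e+00 1.30433671e-03 1.62785428e+00] [-0.20941301 -0.49753151 -0.48541983]
```

View pics/l1.png

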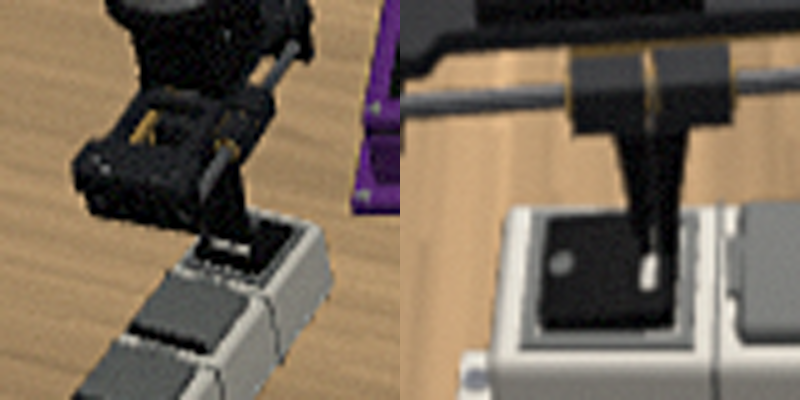

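The tip is right over the bar: side crop tip at (655,265), bar at (648,272). I press in slow steps.

>>> step_arm([
  {"tx": 0,"ty": -1,"tz": 4,"roll": 0},
  {"tx": 0,"ty": -1,"tz": 8,"roll": 0},
  {"tx": 0,"ty": -1,"tz": 10,"roll": 0},
  {"tx": 0,"ty": -1,"tz": 11,"roll": 0},
  {"tx": 0,"ty": -1,"tz": 12,"roll": 0},
  {"tx": 0,"ty": -1,"tz": 13,"roll": 0},
  {"tx": 0,"ty": -1,"tz": 14,"roll": 0},
  {"tx": 0,"ty": -1,"tz": 15,"roll": 0},
  {"tx": 0,"ty": -1,"tz": 15,"roll": 0},
], grip=0)

```text
t: 4.15
eef_pos: [424.5, -325.0, 64.6]
tcp_rot: [3.139, 0.002, 1.626]
ft_force: [5.9, 3.3, 11.2]
opening: 0.004
grip_force: 6.1
```

>>> step_arm([
  {"tx": 0,"ty": 0,"tz": 0.5,"roll": 0},
  {"tx": 0,"ty": 0,"tz": 1,"roll": 0},
  {"tx": 0,"ty": 0,"tz": 1,"roll": 0},
], grip=0)

```text
t: 4.4
eef_pos: [424.6, -325.0, 64.4]
tcp_rot: [3.139, 0.002, 1.627]
ft_force: [2.8, 6.1, 22.4]
opening: 0.005
grip_force: 11.2
```

The force climbs with no more travel, so the rocker is at its stop. I lift and travel to the collector.

>>> step_arm([
  {"tx": 0,"ty": 0,"tz": -15,"roll": 0},
  {"tx": 0,"ty": 0,"tz": -50,"roll": 0},
  {"tx": 0,"ty": 0,"tz": -90,"roll": 0},
  {"tx": 20,"ty": 10,"tz": -120,"roll": 0},
  {"tx": 60,"ty": 20,"tz": -120,"roll": 0},
  {"tx": 100,"ty": 40,"tz": -120,"roll": 0},
  {"tx": 140,"ty": 50,"tz": -120,"roll": 0},
  {"tx": 180,"ty": 60,"tz": -120,"roll": 0},
  {"tx": 220,"ty": 70,"tz": -120,"roll": 0},
  {"tx": 260,"ty": 80,"tz": -120,"roll": 0},
  {"tx": 300,"ty": 90,"tz": -120,"roll": 0},
], grip=0)

```text
t: 5.32
eef_pos: [496.0, -18.9, 182.6]
tcp_rot: [-3.141, 0.0, 1.627]
ft_force: [1.4, 0.3, 0.8]
opening: 0.005
grip_force: 0.0
```

```bash
python3 look.py pics/l2.png 170 145 250 225 230 360 310 440
```

```text
5.4167 [496.38254486 -16.13549764 182.52313636] [-3.14130300e+00 -6.17449527e-04  1.63219546e+00] [ 0.46601521 -0.8721493  -0.13572947]
```

View pics/l2.png

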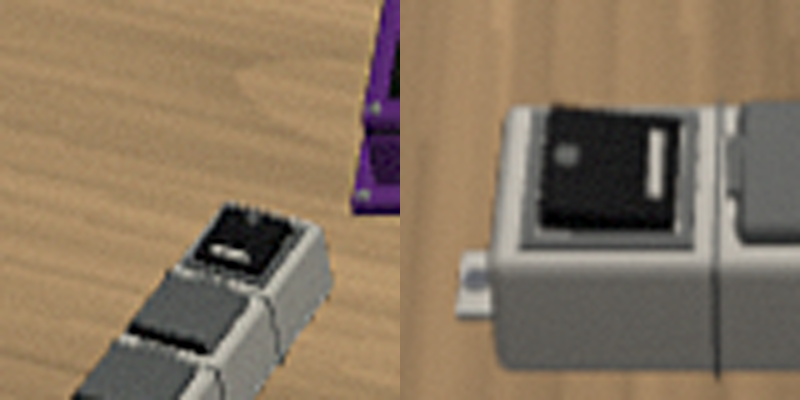

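The rocker has tipped: the white-bar half (bar at crop (655,165)) is now down and the near half is raised. On to the collector's green button.

>>> step_arm([
  {"tx": 40,"ty": 8,"tz": 0,"roll": 0},
  {"tx": 80,"ty": 16,"tz": 0,"roll": 0},
  {"tx": 120,"ty": 24,"tz": 0,"roll": 0},
  {"tx": 160,"ty": 32,"tz": 0,"roll": 0},
  {"tx": 200,"ty": 40,"tz": 0,"roll": 0},
  {"tx": 240,"ty": 46,"tz": 0,"roll": 0},
  {"tx": 280,"ty": 52,"tz": 0,"roll": 0},
  {"tx": 303,"ty": 54,"tz": 20,"roll": 0},
  {"tx": 303,"ty": 54,"tz": 50,"roll": 0},
  {"tx": 303,"ty": 54,"tz": 80,"roll": 0},
  {"tx": 303,"ty": 54,"tz": 85,"roll": 0},
  {"tx": 303,"ty": 54,"tz": 85,"roll": 0},
], grip=0)

```text
t: 6.42
eef_pos: [532.6, 283.8, 96.0]
tcp_rot: [-3.138, 0.001, 1.626]
ft_force: [-0.0, -0.0, 0.0]
opening: 0.006
grip_force: 0.0
```

```bash
python3 look.py pics/l3.png 368 218 448 298 285 140 365 220
```

```text
6.5167 [533.99303418 284.32872329  98.78190402] [ 3.14068859e+00 -2.99129715e-04  1.62597889e+00] [ 0.32883447 -0.20642924  0.46083162]
```

View pics/l3.png

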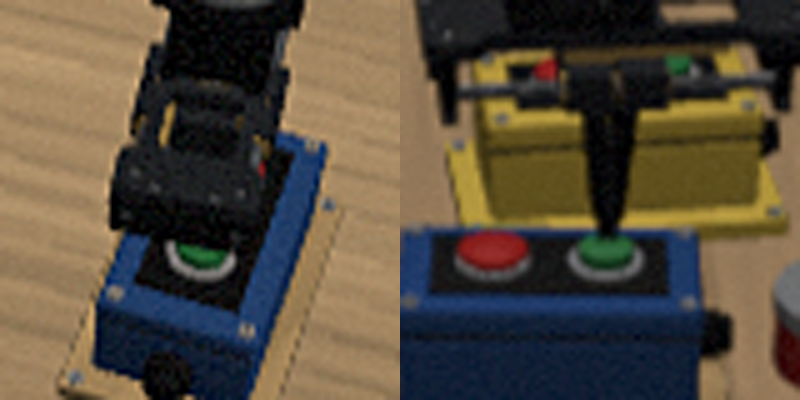

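The tip is over the collector's green button, which sits at side crop (607,248). I nudge +3 mm in y and press.

>>> step_arm([
  {"tx": 3,"ty": 0,"tz": 5,"roll": 0},
  {"tx": 3,"ty": 0,"tz": 9,"roll": 0},
  {"tx": 3,"ty": 0,"tz": 11,"roll": 0},
  {"tx": 3,"ty": 0,"tz": 13,"roll": 0},
  {"tx": 3,"ty": 0,"tz": 14,"roll": 0},
  {"tx": 3,"ty": 0,"tz": 15,"roll": 0},
  {"tx": 3,"ty": 0,"tz": 16,"roll": 0},
  {"tx": 3,"ty": 0,"tz": 17,"roll": 0},
  {"tx": 3,"ty": 0,"tz": 18,"roll": 0},
  {"tx": 3,"ty": 0,"tz": 18,"roll": 0},
], grip=0)

```text
t: 7.35
eef_pos: [533.2, 287.8, 79.6]
tcp_rot: [3.141, -0.0, 1.627]
ft_force: [0.5, -0.4, 2.7]
opening: 0.004
grip_force: 1.2
```

>>> step_arm([
  {"tx": 0,"ty": 0,"tz": 0.5,"roll": 0},
  {"tx": 0,"ty": 0,"tz": 1,"roll": 0},
  {"tx": 0,"ty": 0,"tz": 1.5,"roll": 0},
  {"tx": 0,"ty": 0,"tz": 1.5,"roll": 0},
], grip=0)

```text
t: 7.68
eef_pos: [533.2, 287.8, 79.2]
tcp_rot: [3.141, -0.0, 1.627]
ft_force: [-2.1, -2.8, 13.9]
opening: 0.004
grip_force: 7.2
```

>>> step_arm([
  {"tx": 0,"ty": 0,"tz": 0.5,"roll": 0},
  {"tx": 0,"ty": 0,"tz": 0.8,"roll": 0},
  {"tx": 0,"ty": 0,"tz": 0.8,"roll": 0},
], grip=0)

```text
t: 7.93
eef_pos: [533.2, 287.8, 79.1]
tcp_rot: [3.14, -0.0, 1.627]
ft_force: [-5.3, -2.5, 21.7]
opening: 0.006
grip_force: 10.9
```

The button is at its stop (79.1 mm, 22 N). I lift and go to the sander, turning the gripper so its wide side stays clear of the glue bottle.

>>> step_arm([
  {"tx": 0,"ty": 0,"tz": -15,"roll": 0},
  {"tx": 0,"ty": 0,"tz": -50,"roll": 0},
  {"tx": 0,"ty": 0,"tz": -90,"roll": 0},
  {"tx": -20,"ty": 5,"tz": -110,"roll": 0.1},
  {"tx": -55,"ty": 12,"tz": -110,"roll": 0.2},
  {"tx": -90,"ty": 20,"tz": -110,"roll": 0.3},
  {"tx": -125,"ty": 27,"tz": -110,"roll": 0.4},
  {"tx": -160,"ty": 34,"tz": -110,"roll": 0.5},
  {"tx": -195,"ty": 41,"tz": -110,"roll": 0.6},
  {"tx": -230,"ty": 48,"tz": -110,"roll": 0.7},
  {"tx": -265,"ty": 54,"tz": -110,"roll": 0.8},
  {"tx": -292,"ty": 59,"tz": -110,"roll": 0.9},
], grip=0)

```text
t: 8.93
eef_pos: [608.4, -3.0, 186.9]
tcp_rot: [-3.141, 0.0, 0.721]
ft_force: [0.9, 0.7, -0.6]
opening: 0.004
grip_force: 0.0
```

>>> step_arm([
  {"tx": 0,"ty": 0,"tz": 0,"roll": 0.1},
  {"tx": 0,"ty": 0,"tz": 0,"roll": 0.2},
  {"tx": 0,"ty": 0,"tz": 0,"roll": 0.3},
  {"tx": 0,"ty": 0,"tz": 0,"roll": 0.4},
  {"tx": 0,"ty": 0,"tz": 0,"roll": 0.5},
  {"tx": 0,"ty": 0,"tz": 0,"roll": 0.6},
  {"tx": 0,"ty": 0,"tz": 0,"roll": 0.7},
  {"tx": 0,"ty": 0,"tz": 0,"roll": 0.7},
], grip=0)

```text
t: 9.6
eef_pos: [608.1, -0.4, 186.9]
tcp_rot: [-3.141, 0.001, 0.022]
ft_force: [0.1, 0.3, 0.3]
opening: 0.007
grip_force: 0.0
```

```bash
python3 look.py pics/l4.png 368 218 448 298 285 150 365 230; python3 - <<'E'
from cell import env; print(env.state()['joints'].round(2))
E
```

```text
9.7 [ 6.08136311e+02 -4.13023279e-01  1.87000274e+02] [-3.14134960e+00  5.60869414e-04  3.01995347e-02] [-1.04068302  0.31211627 -0.30103577]
[-0.11  0.5   1.63  0.    1.01  1.43]
```

View pics/l4.png

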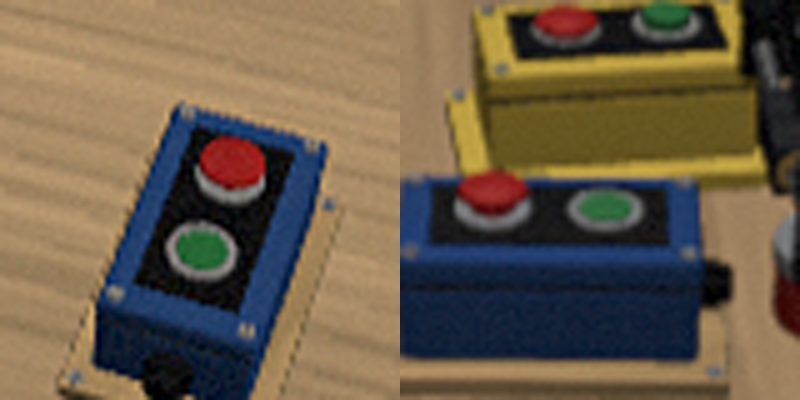

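The collector's green button is in (crop (202,250), flush) and its red has risen. Now the sander.

>>> step_arm([
  {"tx": 0,"ty": 1,"tz": 30,"roll": 0},
  {"tx": 0,"ty": 1,"tz": 60,"roll": 0},
  {"tx": 0,"ty": 1,"tz": 85,"roll": 0},
  {"tx": 0,"ty": 1,"tz": 90,"roll": 0},
  {"tx": 0,"ty": 1,"tz": 90,"roll": 0},
], grip=0)

```text
t: 10.12
eef_pos: [607.6, -1.4, 96.0]
tcp_rot: [-3.141, 0.003, 0.029]
ft_force: [-0.1, 0.3, 0.3]
opening: 0.005
grip_force: 0.0
```

```bash
python3 look.py pics/l5.png 254 218 334 298 325 205 405 285
```

```text
10.2167 [608.9372826   -1.52620045  98.42901025] [ 3.14153093e+00 -1.23570402e-03  2.80622977e-02] [ 0.36361237  0.27548514 -0.26311464]
```

View pics/l5.png

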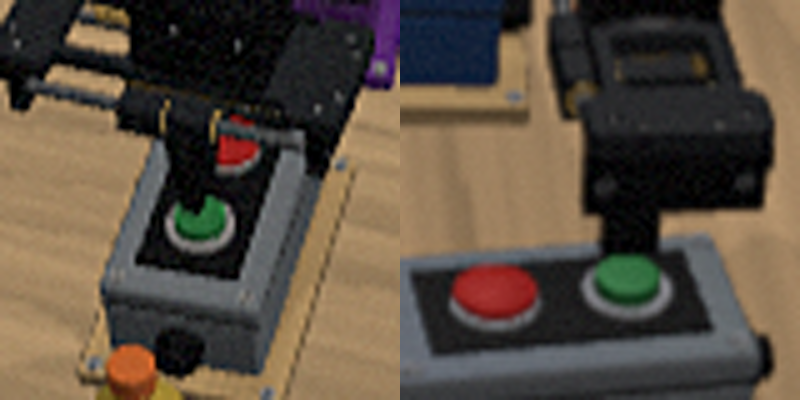

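The tip is centred over the sander's green button (side crop tip (630,255), button (628,278)). I press.

>>> step_arm([
  {"tx": 0,"ty": 0,"tz": 5,"roll": 0},
  {"tx": 0,"ty": 0,"tz": 9,"roll": 0},
  {"tx": 0,"ty": 0,"tz": 11,"roll": 0},
  {"tx": 0,"ty": 0,"tz": 13,"roll": 0},
  {"tx": 0,"ty": 0,"tz": 14,"roll": 0},
  {"tx": 0,"ty": 0,"tz": 15,"roll": 0},
  {"tx": 0,"ty": 0,"tz": 16,"roll": 0},
  {"tx": 0,"ty": 0,"tz": 17,"roll": 0},
  {"tx": 0,"ty": 0,"tz": 18,"roll": 0},
  {"tx": 0,"ty": 0,"tz": 18.5,"roll": 0},
  {"tx": 0,"ty": 0,"tz": 19,"roll": 0},
  {"tx": 0,"ty": 0,"tz": 19,"roll": 0},
], grip=0)

```text
t: 11.22
eef_pos: [608.5, -1.5, 79.2]
tcp_rot: [3.142, -0.001, 0.027]
ft_force: [-3.8, 0.8, 13.7]
opening: 0.006
grip_force: 6.5
```

>>> step_arm([
  {"tx": 0,"ty": 0,"tz": 0.5,"roll": 0},
  {"tx": 0,"ty": 0,"tz": 0.8,"roll": 0},
  {"tx": 0,"ty": 0,"tz": 0.8,"roll": 0},
], grip=0)

```text
t: 11.47
eef_pos: [608.5, -1.5, 79.1]
tcp_rot: [3.141, -0.001, 0.027]
ft_force: [-4.9, 0.8, 19.9]
opening: 0.002
grip_force: 10.2
```

>>> step_arm([
  {"tx": 0,"ty": 0,"tz": -15,"roll": 0},
  {"tx": 0,"ty": 0,"tz": -50,"roll": 0},
  {"tx": 0,"ty": 0,"tz": -90,"roll": 0},
  {"tx": 0,"ty": -30,"tz": -120,"roll": 0},
  {"tx": 0,"ty": -70,"tz": -130,"roll": 0},
  {"tx": 0,"ty": -110,"tz": -130,"roll": 0},
  {"tx": 0,"ty": -140,"tz": -130,"roll": 0},
  {"tx": 0,"ty": -140,"tz": -130,"roll": 0},
  {"tx": 0,"ty": -140,"tz": -130,"roll": 0},
], grip=0)

```text
t: 12.22
eef_pos: [604.2, 139.9, 207.1]
tcp_rot: [3.142, 0.0, 0.029]
ft_force: [-0.2, -1.0, -0.2]
opening: 0.006
grip_force: 0.0
```

```bash
python3 look.py pics/l6.png 174 138 334 298 230 250 430 450
```

```text
12.3167 [604.49775747 137.95269332 207.08336819] [3.14142236e+00 6.40602662e-04 2.68261310e-02] [0.09822338 0.3326535  0.45924251]
```

View pics/l6.png

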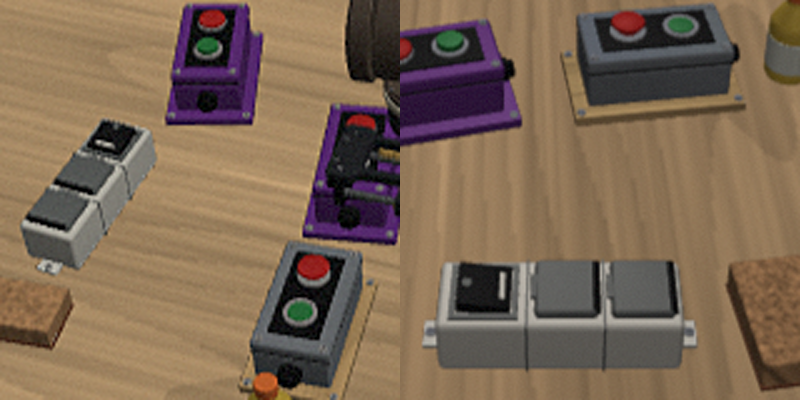

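The sander's green button is in (crop (300,312)) with its red raised, and the rocker is still on. I hand the job in.

```bash
python3 -c "
from cell import env
print(env.job_done())"
```

```text
the job is handed in; nothing more can be done
None
```

I switched on the bench supply, then the collector, then the sander, pressing each to its stop with at most about 22 N. I kept off the red stops and loose items, and handed the job in at about 12 s; no verdict was shown.

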